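# Put the bench paint mixer into third gear

## Robot

A 6-joint arm with a two-finger parallel gripper is mounted at the origin on the work surface. World frame = base frame: x ahead of the robot, y to its left, z up, the work surface at z = 0. Lengths are in m, angles in rad, forces in N, time in s.
With the tool pointing down it reaches from about 0.375 to 0.975 m from the base axis. Payload 3.8 kg.
Tool frame: the origin (TCP) lies at the very end of the fingers, on their centre line; the grasp point (between the pads) lies 19 mm behind it; z points along the fingers, y is the line along which they close (so a half turn about z gives the same grasp; the last joint's range is limited). The gripper opens to 85 mm and grips with 20 to 120 N. Pads are 22 mm wide; open, the fingers measure 114 mm over their backs; the gripper's body (76 mm by 85 mm) begins 54 mm behind the grasp point. The pads swing forward as they close: fully open they stand 13 mm farther back than shut.
Start: joints at [1.242, 0.264, 1.604, -0, 1.274, -0.037], TCP at [0.194, 0.646, 0.231] pointing down, gripper open.
Joint ranges: [-2.63, 2.63], [-0.94, 2.18], [0.31, 2.57], [-1.31, 4.45], [0, 2.66], [-2.55, 2.55]. Speed limits (rad/s): [2.57, 2.57, 3.14, 3.14, 3.14, 3.14].

## Interface

Orientations are given as a rotation vector (axis times angle).
In Python, from workcell import monitor, viewer, job gives the robot as it stands. The module is installed in compiled form; this text tells all that it offers.
- The arm moves only by the tool step_arm, never from a script. Its argument "series" is one flat list of numbers, 4 for each row, row after row: the shift along the tool's x, y, z in m, then the turn about the tool's z in rad. A call has 1 to 8 rows; each row is the pose to reach, as a shift and turn from the pose commanded when the call began, along the tool's axes at that moment; what a row does not reach only later rows make up. A row lasts 1/8 s, in which the tool goes at most 62.5 mm and 10.7 degrees, less where a joint would pass 70% of its speed; a pose out of reach is approached as far as the arm can. A call with a gripper value outside its range is refused whole. "gripper" is the opening, from 0 (shut) to 1 (fully open), set as the call begins (left out, the last holds). The fingers move at their own pace and stop on an object; "newtons" is the grip in N (left out, the last holds). Time passes only in rows, so rows that repeat a pose let the fingers close. It gives the time, the measured TCP pose, the force, the opening and the grip force at its end, in the units of the state.
- monitor.read_state(): the state, without advancing time (a new reading comes with each control period).
- viewer.read_camera(name): name is "scene" or "top" or "wrist"; returns a dict with "image" (384x512x3 uint8, red, green, blue), "intrinsics" (3x3 intrinsics, pixels), "T" (4x4, takes a point from camera to world coordinates); the wrist camera has in their place "hand_eye" (4x4, takes a point from camera to tool coordinates, whose origin is the TCP and whose axes are the flange's). Camera axes: x right, y up, looking along -z (the intrinsics and any distortion apply to the point x, -y, -z); pixel columns grow to the right and rows downward; lengths in m; the calibration is good to about 2 mm. The wrist camera is an equidistant fisheye: a pixel r from the principal point sees the ray r / f radians off the axis. A picture is of the moment at which its call begins: read the wrist's pose just before it. There is no depth.
- job.finish_job(): hands the job in; it is judged then, once.
Trained networks look in a picture, given as the dict that the camera call returned (one of the last four; its "shot" number tells which), for a name from the list of things; names that differ only in an ending like _2 or _b are one class to them, and where a whole thing is asked for, a point or a joint stands for the part that bears it (a point fixed in the world has none). Each returns a list of dicts, best first, with "score" (0 to 1); they miss things now and then, are a little off and sometimes report something else, mostly with a low value. They report only what shows in the picture. A call takes as long as a camera call.
- viewer.boxes_of(picture, label): "extent" ([centre column, centre row, width, height] in pixels, round what is visible of it).
- viewer.spot_point(picture, label): "point" ([column, row] in pixels: a listed point, or the origin of a listed thing).
The state is a dict: "time": time; "q": joint angles; "joint_vel": joint speeds; "joint_torque": joint torques, N m; "tool_pos": TCP position; "tcp_rot": TCP orientation; "wrist_force": force on the tool from outside, world axes, zero at the start; "torque": the same for the moment, N m; "width": opening from 0.0 (shut) to 1.0 (fully open); "grip_force": force on a finger pad.
Only numpy, scipy, OpenCV 4.12 (cv2) and the standard library are available. Lean on these libraries where they do the work, as an engineer would, in place of code of your own. Each camera call takes 0.05 s, during which the arm holds its last target. There are 200 camera calls.

## Task

Put the paint mixer into third gear: push the red-knobbed lever along its H-shaped gate, across to the right-hand side and then forward until it is fully home in the slot marked with three dots, and leave it there. Only push the knob with the fingertips or the outside of the fingers, never take it between them, and leave the bottles and everything else standing where they are.

Things in the scene. Friction and masses are not known exactly. Their poses are not given: they have to be found in the camera images.
- mixer: bench paint mixer, fixed: grey base plate 200 x 500 mm; yellow gearbox 140 x 130 mm, 110 mm high, with the gate on top; 230 mm right of it a lidded white tub with a yellow stirrer arm (top 216 mm above the table). Origin on the table under the middle of the gate; x axis forward (away from the operator), y left, z up. The lever pivots 10 mm above the origin
- gate (a point): middle of the aluminium H-shaped gate, on its top face, 110 mm above the table. Two legs run forward and back, one left, one right, joined only by a cross channel in the middle. Black dots number the slot ends: one dot left forward, two left back, three right forward, four right back
- knob (a point): centre of the lever's red ball knob, 52 mm in diameter, on a steel stick 12 mm thick, 190 mm above the lever's pivot; about 200 mm above the table
- gate_left (a point): fixed point on the mixer: where the knob's centre is when the lever stands in the left leg at the cross channel (neutral, left)
- gate_right (a point): fixed point on the mixer: where the knob's centre is when the lever stands in the right leg at the cross channel (neutral, right)
- third_home (a point): fixed point on the mixer: where the knob's centre is when the lever is fully home in the third slot (right forward)
- lever_across (a joint): sideways angle of the lever, rad: -0.2 against the left stop, +0.2 against the right stop. At the start the lever is in the left leg
- lever (a joint): fore-and-aft angle of the lever, rad: +0.25 fully forward against the stop, 0 in line with the cross channel, -0.25 fully back; starts anywhere along the left leg. Friction holds it (about 1.5 N at the knob moves it); no spring, it stays where left. It crosses freely within about 0.04 rad of 0; round noses guide it in from about 0.08 rad
- bottle_orange: loose bystander: orange squeeze bottle, 40 mm across, 85 mm tall, standing on the mixer's base plate left of the gearbox; origin at the centre of its underside
- bottle_blue: loose bystander: blue squeeze bottle, 40 mm across, 85 mm tall, standing on the mixer's base plate left of the gearbox; origin at the centre of its underside
- spray_can: loose bystander: green spray can, 60 mm across, 170 mm tall; origin at the centre of its underside
- jar: loose bystander: amber jar, 70 mm across, 90 mm tall; origin at the centre of its underside
- water_cup: loose bystander: white open cup, 84 mm across, 100 mm tall; origin at the centre of its underside
- brush: loose bystander: paint brush lying flat on the table; origin within its length
- bottle_violet: loose bystander: violet squeeze bottle, 40 mm across, 85 mm tall; origin at the centre of its underside

How it is judged:
By the outcome, as a careful person would: the job done as asked, in the order asked, and still so for the second after the job is handed in, with the robot touching nothing.
It also fails if it takes over 61 s, if anything falls off the work surface, if the arm or the gripper's body presses on something with over 40 N, if the wrist force passes 120 N, or if a joint passes its speed limit or range.

## Working session

There is one attempt and no reset: what is moved stays moved. The work goes in short steps, Python scripts to look and compute and a tool call to move; the robot and the scene stay as the last step left them, time stands still between calls to the robot, and variables do not carry over. Pictures are saved under pics/ and viewed, at most 10 in all, crops included, and the job is handed in when it is done.

Besides the shell and the picture viewer there is one more tool, called after "Emit:" as name(argument=value, ...), one argument or row to a line, values as JSON. step_arm: Moves the arm, as the interface text tells. Its arguments: {"type":"object","properties":{"series":{"type":"array"},"gripper":{"type":"number"},"newtons":{"type":"number"}},"required":["series"]}

```bash
mkdir -p pics
cat > h.py <<'E'
import numpy as np, cv2
from workcell import monitor, viewer, job
from scipy.spatial.transform import Rotation as R
def ray(p,px):
    K=np.array(p["intrinsics"]);T=np.array(p["T"])
    d=np.linalg.solve(K,[px[0],px[1],1]);d=T[:3,:3]@(d*[1,-1,-1])
    return T[:3,3],d/np.linalg.norm(d)
def tri(rs):
    A=sum(np.eye(3)-np.outer(d,d) for o,d in rs);b=sum((np.eye(3)-np.outer(d,d))@o for o,d in rs)
    return np.linalg.solve(A,b)
def gap(r1,r2):
    n=np.cross(r1[1],r2[1]);return abs((r1[0]-r2[0])@n/np.linalg.norm(n))
def save(p,n): cv2.imwrite("pics/"+n,cv2.cvtColor(p["image"],cv2.COLOR_RGB2BGR))
E
python3 - <<'E'
from h import *
s=monitor.read_state();print(s["time"],np.round(s["tool_pos"],3),np.round(R.from_rotvec(s["tcp_rot"]).as_matrix(),3).tolist())
a=viewer.read_camera("scene");b=viewer.read_camera("top")
save(a,"s0.png");save(b,"t0.png")
for n in ["gate","knob","gate_left","gate_right","third_home","mixer","bottle_orange","bottle_blue","spray_can","jar","water_cup","brush","bottle_violet"]:
    x=viewer.spot_point(a,n);y=viewer.spot_point(b,n)
    print(n,[(np.round(i["point"]),round(i["score"],2)) for i in x[:2]],[(np.round(i["point"]),round(i["score"],2)) for i in y[:2]],end=" ")
    if x and y:
        r=ray(a,x[0]["point"]),ray(b,y[0]["point"]);print(np.round(tri(r),3),round(gap(*r),4))
    else: print()
E
```

```text
0.0 [0.194 0.646 0.23 ] [[-0.958, 0.288, -0.001], [0.288, 0.958, -0.002], [0.0, -0.002, -1.0]]
gate [(array([278., 217.]), 0.64)] [(array([232., 167.]), 0.7)] [0.603 0.099 0.129] 0.0071
knob [(array([296., 197.]), 0.63)] [(array([221., 166.]), 0.71), (array([147., 171.]), 0.6)] [0.595 0.143 0.194] 0.0069
gate_left [] [(array([221., 164.]), 0.69), (array([142., 229.]), 0.15)] 
gate_right [(array([268., 204.]), 0.8), (array([384., 192.]), 0.44)] [(array([240., 159.]), 0.94)] [0.614 0.065 0.21 ] 0.0109
third_home [(array([282., 218.]), 0.79)] [(array([235., 149.]), 0.98)] [0.656 0.086 0.195] 0.0023
mixer [(array([281., 236.]), 0.62)] [(array([232., 175.]), 0.91)] [0.598 0.109 0.017] 0.0089
bottle_orange [(array([321., 236.]), 0.49)] [(array([200., 167.]), 0.59)] [0.631 0.235 0.017] 0.0044
bottle_blue [(array([305., 209.]), 0.53)] [(array([201., 195.]), 0.43), (array([202., 166.]), 0.35)] [0.515 0.229 0.015] 0.0004
spray_can [(array([384., 193.]), 0.67)] [(array([120., 197.]), 0.92)] [ 0.508  0.554 -0.015] 0.0135
jar [(array([343., 171.]), 0.95)] [(array([144., 230.]), 0.6), (array([234., 175.]), 0.51)] [ 0.374  0.45  -0.001] 0.01
water_cup [(array([ 84., 248.]), 0.78)] [(array([381., 208.]), 0.95)] [ 0.46  -0.487  0.01 ] 0.0086
brush [(array([378., 216.]), 0.92)] [(array([147., 170.]), 0.86)] [0.615 0.446 0.021] 0.0028
bottle_violet [(array([ 90., 280.]), 0.52)] [(array([376., 186.]), 0.62)] [ 0.556 -0.481 -0.025] 0.0076
```

View pics/s0.png

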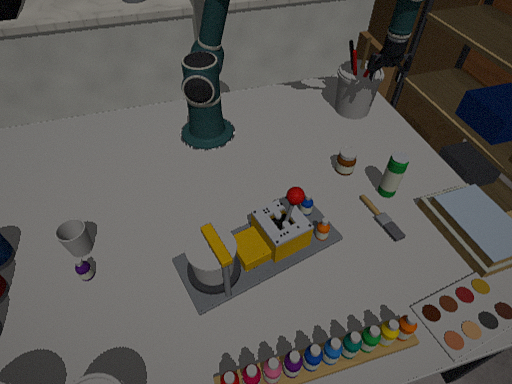

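View pics/t0.png

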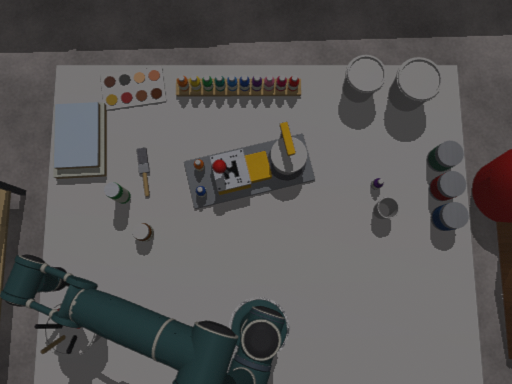

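Scene: red knob on the left side of the gate (296,196 scene; 220,166 top), bottles left of the gearbox and the mixer turned about +13°. Next I fit the mixer pose and lever angles.

```bash
cat >> h.py <<'E'
def red(p,roi=None):
    h=cv2.cvtColor(p["image"],cv2.COLOR_RGB2HSV)
    m=(((h[...,0]<6)|(h[...,0]>174))&(h[...,1]>170)&(h[...,2]>90)).astype(np.uint8)
    n,l,st,c=cv2.connectedComponentsWithStats(m)
    return [(np.round(c[i],1).tolist(),int(st[i,4])) for i in range(1,n) if st[i,4]>25]
def knobm(f,a): # mixer-frame knob for lever fwd f, across a (+ right)
    v=np.array([np.tan(f),-np.tan(a),1]);return np.array([0,0,.01])+.19*v/np.linalg.norm(v)
def mw(x0,y0,yaw,p):
    c,s=np.cos(yaw),np.sin(yaw);return np.array([x0+c*p[0]-s*p[1],y0+s*p[0]+c*p[1],p[2]])
E
python3 - <<'E'
from h import *
from scipy.optimize import least_squares
a=viewer.read_camera("scene");b=viewer.read_camera("top")
print(red(a),red(b))
def proj(p,X):
    T=np.array(p["T"]);c=T[:3,:3].T@(X-T[:3,3]);u=np.array(p["intrinsics"])@(c*[1,-1,-1]);return u[:2]/u[2]
ka=min(red(a),key=lambda r:np.hypot(r[0][0]-296,r[0][1]-197))[0]
kb=min(red(b),key=lambda r:np.hypot(r[0][0]-221,r[0][1]-166))[0]
pts=[]
for n,m in [("gate",[0,0,.11]),("gate_right",knobm(0,.2)),("third_home",knobm(.25,.2)),("mixer",[0,0,0])]:
    for p in (a,b):
        x=viewer.spot_point(p,n)
        if x: pts.append((p,np.array(m),x[0]["point"],n))
def res(q,full=False):
    r=[proj(p,mw(*q[:3],m))-x for p,m,x,n in pts]+[2*(proj(p,mw(*q[:3],knobm(q[3],-.2)))-k) for p,k in ((a,ka),(b,kb))]
    return np.array(r) if full else np.ravel(r)
s=least_squares(res,[.6,.1,.23,0],loss="soft_l1");print(np.round(s.x,3),np.round(res(s.x,True),1).tolist())
print(np.round(tri([ray(a,ka),ray(b,kb)]),3))
for p,n,(u,v) in ((a,"s1.png",(285,225)),(b,"t1.png",(245,175))):
    c=cv2.resize(p["image"][v-50:v+50,u-65:u+65],None,fx=6,fy=6,interpolation=cv2.INTER_CUBIC);cv2.imwrite("pics/"+n,c[...,::-1])
E
```

```text
[([296.0, 194.9], 204)] [([218.8, 164.0], 77)]
[ 0.606  0.112  0.151 -0.035] [[0.8, 0.8], [-0.7, -0.2], [1.8, 1.9], [0.7, 4.9], [0.4, -2.8], [-0.3, -0.0], [-4.2, 0.0], [0.2, 1.3], [-0.9, 3.6]]
[0.599 0.146 0.205]
```

View pics/t1.png

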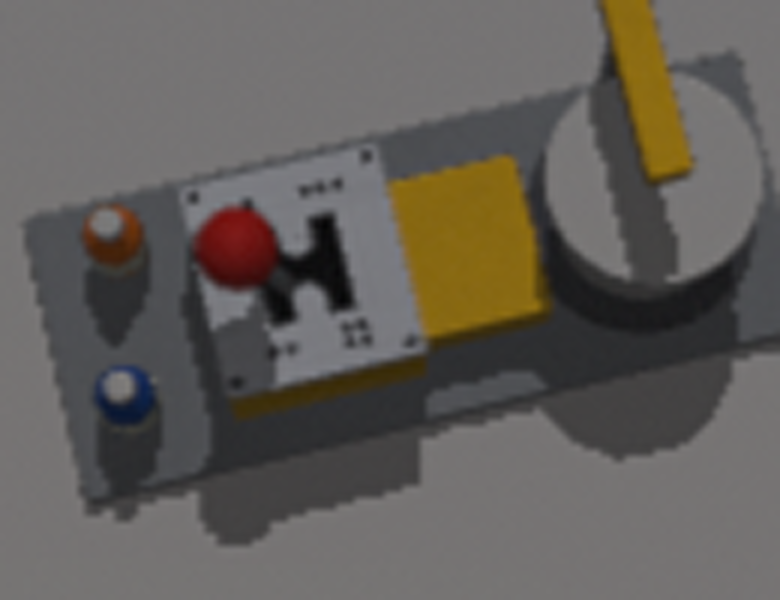

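The crop shows the plate corners at (182,185), (378,143), (425,352), (235,400), and the base's far edge from (22,215) to (735,52). I'll take the pose from these.

Run:
```python
from h import *
from scipy.optimize import minimize_scalar
b=viewer.read_camera("top");a=viewer.read_camera("scene")
def at(c,z):
    o,d=ray(b,[180+(c[0]+.5)/6-.5,125+(c[1]+.5)/6-.5]);return o+d*(z-o[2])/d[2]
P=[at(c,.11) for c in [(182,185),(378,143),(425,352),(235,400)]]
g=np.mean(P,0);e=at((22,215),.012)-at((735,52),.012)
f=at((22,215),.012)-at((95,498),.012)
print("gate",np.round(g,3),"yaw edge",np.arctan2(-e[0],e[1]),"short",np.arctan2(f[1],f[0]),np.linalg.norm(f),"plate",[np.arctan2(-(P[i]-P[j])[0],(P[i]-P[j])[1]) for i,j in((0,1),(3,2))])
k=tri([ray(a,[296,194.9]),ray(b,[218.8,164.])]);print(k)
for yaw in (.2,.225,.25):
    d=k-g;c,s=np.cos(yaw),np.sin(yaw);m=[c*d[0]+s*d[1],-s*d[0]+c*d[1]]
    print(yaw,np.round(m,4),"lever",np.arctan2(m[0],.185))
```

```text
gate [0.599 0.108 0.11 ] yaw edge 0.22971618155056556 short 0.2663141849708941 0.19971324475176028 plate [np.float64(0.21552257526870847), np.float64(0.24890578937324964)]
[0.59878709 0.14568719 0.20473845]
0.2 [0.0077 0.0373] lever 0.04177490858234767
0.225 [0.0087 0.0371] lever 0.046791718071141984
0.25 [0.0096 0.0369] lever 0.0517769853895198
```

Emit:
step_arm(
  series=[0, 0, -0.055, 0.1, -0.04, -0.023, -0.07, 0.25, -0.09, -0.052, -0.07, 0.4, -0.14, -0.081, -0.07, 0.55, -0.19, -0.11, -0.07, 0.7, -0.24, -0.139, -0.07, 0.85, -0.29, -0.167, -0.07, 0.95, -0.34, -0.196, -0.07, 1.044],
  gripper=0,
)

```text
time: 3.0
tool_pos: [0.4645, 0.3595, 0.3016]
tcp_rot: [1.949, 2.463, 0.001]
wrist_force: [0.1, 0.1, -1.0]
width: -0.001
grip_force: 0.0
```

Emit:
step_arm(
  series=[-0.045, 0.025, 0, 0, -0.09, 0.05, 0, 0, -0.14, 0.08, 0, 0, -0.19, 0.11, 0, 0, -0.238, 0.136, 0, 0, -0.238, 0.136, 0, 0, -0.238, 0.136, 0, 0],
)

```text
time: 3.88
tool_pos: [0.6508, 0.1612, 0.301]
tcp_rot: [-1.946, -2.465, 0.0]
wrist_force: [-0.8, 1.3, -0.5]
width: 0.003
grip_force: 0.0
```

```bash
cat >> h.py <<'E'
def wray(p,s,px):
    H=np.array(p["hand_eye"]);K=np.array(p["intrinsics"]);M=R.from_rotvec(s["tcp_rot"]).as_matrix()
    x=(px[0]-K[0,2])/K[0,0];y=(px[1]-K[1,2])/K[1,1];th=np.hypot(x,y);k=np.sin(th)/max(th,1e-9)
    d=np.array([x*k,-y*k,-np.cos(th)])
    return M@H[:3,3]+np.array(s["tool_pos"]),M@H[:3,:3]@d
E
python3 - <<'E'
from h import *
s=monitor.read_state();p=viewer.read_camera("wrist");save(p,"w0.png")
print(s["time"],np.round(s["tool_pos"],4),np.round(s["tcp_rot"],3),red(p))
print(np.round(p["hand_eye"],3).tolist())
for n in ["knob","gate","gate_left","gate_right","third_home"]:
    print(n,[(np.round(i["point"],1),round(i["score"],2)) for i in viewer.spot_point(p,n)[:2]])
E
```

```text
3.875 [0.6508 0.1612 0.301 ] [-1.946 -2.465  0.   ] [([192.0, 195.3], 2521)]
[[-0.001, 0.953, 0.302, 0.077], [1.0, 0.001, -0.0, -0.001], [-0.001, 0.302, -0.953, -0.144], [0.0, 0.0, 0.0, 1.0]]
knob [(array([192.8, 194. ]), 0.68)]
gate []
gate_left [(array([189.3, 194.9]), 0.69)]
gate_right [(array([195.5, 268.5]), 0.57)]
third_home [(array([245.4, 263.3]), 0.66), (array([220.3, 181.1]), 0.31)]
```

View pics/w0.png

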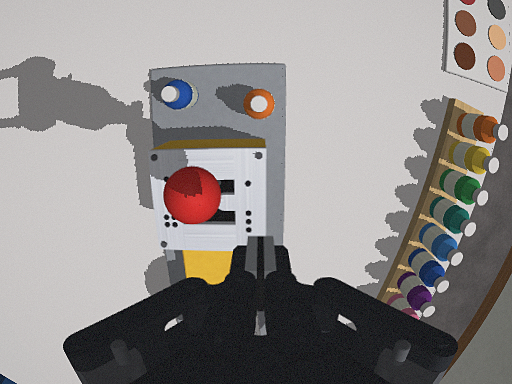

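Run:
```python
from h import *
s=monitor.read_state();p=viewer.read_camera("wrist")
def at(px,z):
    o,d=wray(p,s,px);return o+d*(z-o[2])/d[2]
S={n:at(c,.11) for n,c in dict(BL=(154,157),FL=(258,155),FR=(249,240),slotL=(235,187),slotR=(235,217),BR=(164,244)).items()}
g=(S["BL"]+S["FR"]+S["FL"]+S["BR"])/4;print({k:np.round(v,4).tolist() for k,v in S.items()},"gate",g)
for i,j in(("FL","BL"),("FR","BR")):
    d=S[i]-S[j];print("yaw",np.arctan2(d[1],d[0]),np.linalg.norm(d))
yaw=.235;c,sn=np.cos(yaw),np.sin(yaw)
M=lambda q:np.round([c*(q-g)[0]+sn*(q-g)[1],-sn*(q-g)[0]+c*(q-g)[1]],4)
print({k:M(v) for k,v in S.items()},"TCP",M(np.array(s["tool_pos"])))
for px in ((192,195.3),): print("knob",at(px,.196),M(at(px,.196)))
print("third",M(at((245.4,263.3),.191)),"gr",M(at((195.5,268.5),.196)))
```

```text
{'BL': [0.5228, 0.1497, 0.11], 'FL': [0.6433, 0.1791, 0.11], 'FR': [0.6572, 0.0722, 0.11], 'slotL': [0.6259, 0.1358, 0.11], 'slotR': [0.6338, 0.0986, 0.11], 'BR': [0.5503, 0.0381, 0.11]} gate [0.59339117 0.10977231 0.11      ]
yaw 0.23915781365357583 0.1241071648032419
yaw 0.30867686875891787 0.11224540473566641
{'BL': array([-0.0594,  0.0553]), 'FL': array([0.0647, 0.0558]), 'FR': array([ 0.0533, -0.0514]), 'slotL': array([0.0376, 0.0177]), 'slotR': array([ 0.0366, -0.0203]), 'BR': array([-0.0586, -0.0597])} TCP [0.0677 0.0378]
knob [0.59113113 0.14515422 0.196     ] [0.006  0.0349]
third [ 0.0526 -0.0372] gr [ 0.0029 -0.0415]
```

The wrist view shows the knob at (192,195), within about 0.03 rad of neutral in the left leg, so it can go straight across. I go to its left side and descend.

Emit:
step_arm(
  series=[0.027, -0.032, 0, 0, 0.055, -0.0635, 0, 0, 0.055, -0.0635, 0.03, 0, 0.055, -0.0635, 0.075, 0, 0.055, -0.0635, 0.114, 0, 0.055, -0.0635, 0.114, 0, 0.055, -0.0635, 0.114, 0],
)

```text
time: 5.1
tool_pos: [0.5773, 0.2003, 0.1889]
tcp_rot: [1.945, 2.466, 0.003]
wrist_force: [-0.3, -0.6, 1.1]
width: -0.004
grip_force: 0.0
```

Run:
```python
from h import *
s=monitor.read_state();p=viewer.read_camera("wrist");print(s["time"],np.round(s["tool_pos"],4),s["wrist_force"])
g=np.array([.596,.109,.11]);c,sn=np.cos(.235),np.sin(.235)
M=lambda q:np.round([c*(q-g)[0]+sn*(q-g)[1],-sn*(q-g)[0]+c*(q-g)[1]],4)
print(M(np.array(s["tool_pos"])),red(p))
for r in red(p):
    o,d=wray(p,s,r[0]);print(M(o+d*(.196-o[2])/d[2]))
```

```text
5.1 [0.5773 0.2003 0.1889] [-0.32255236 -0.55245848  1.08898145]
[0.0031 0.0932] [([260.1, 324.0], 220)]
[0.0023 0.0448]
```

Emit:
step_arm(
  series=[-0.015, 0, 0, 0, -0.03, 0, 0, 0, -0.042, 0, 0, 0, -0.054, 0, 0, 0, -0.066, 0, 0, 0, -0.076, 0, 0, 0, -0.084, 0, 0, 0, -0.084, 0, 0, 0],
)

```text
time: 6.15
tool_pos: [0.596, 0.1173, 0.1869]
tcp_rot: [-1.947, -2.466, 0.001]
wrist_force: [-0.1, -0.2, -0.3]
width: -0.003
grip_force: 0.0
```

```bash
cat > k.py <<'E'
from h import *
s=monitor.read_state();a=viewer.read_camera("scene");b=viewer.read_camera("top")
g=np.array([.596,.109,.11]);c,sn=np.cos(.235),np.sin(.235)
M=lambda q:np.round([c*(q-g)[0]+sn*(q-g)[1],-sn*(q-g)[0]+c*(q-g)[1]],4)
print(np.round(s["tool_pos"],4),"TCP",M(np.array(s["tool_pos"])),np.round(s["wrist_force"],1),red(a),red(b))
for r in red(a):
    o,d=ray(a,r[0]);print("scene knob",M(o+d*(.198-o[2])/d[2]))
for r in red(b):
    o,d=ray(b,r[0]);print("top knob",M(o+d*(.198-o[2])/d[2]))
c_=cv2.resize(a["image"][160:280,220:360],None,fx=5,fy=5,interpolation=cv2.INTER_CUBIC)
import sys;cv2.imwrite("pics/"+sys.argv[1],c_[...,::-1])
E
python3 k.py s2.png
```

```text
[0.596  0.1173 0.1869] TCP [0.0019 0.008 ] [-0.1 -0.2 -0.3] [([355.3, 61.4], 53), ([276.0, 203.6], 232), ([464.2, 294.3], 91), ([236.2, 380.4], 31)] [([510.4, 158.4], 28)]
scene knob [-0.487   0.6863]
scene knob [ 0.0053 -0.0272]
scene knob [0.4393 0.1953]
scene knob [ 0.3378 -0.3307]
top knob [-0.2182 -1.0116]
```

Knob follows. Finish the crossing up to the stop.

Emit:
step_arm(
  series=[-0.003, 0, 0, 0, -0.006, 0, 0, 0, -0.009, 0, 0, 0, -0.011, 0, 0, 0, -0.011, 0, 0, 0],
)

```text
time: 6.88
tool_pos: [0.5986, 0.1073, 0.1872]
tcp_rot: [-1.946, -2.466, 0.0]
wrist_force: [-0.8, 0.8, -0.0]
width: 0.001
grip_force: 0.5
```

```bash
python3 k.py s2.png
```

```text
[0.5986 0.1073 0.1872] TCP [ 0.0021 -0.0023] [-0.8  0.8 -0. ] [([355.3, 60.9], 53), ([273.1, 205.2], 235), ([463.5, 294.5], 86), ([236.0, 380.5], 30)] [([510.3, 157.6], 32), ([239.6, 160.4], 26)]
scene knob [-0.4903  0.6892]
scene knob [ 0.0061 -0.0371]
scene knob [0.4389 0.1935]
scene knob [ 0.3378 -0.3311]
top knob [-0.2152 -1.0122]
top knob [ 0.0084 -0.0414]
```

View pics/s2.png

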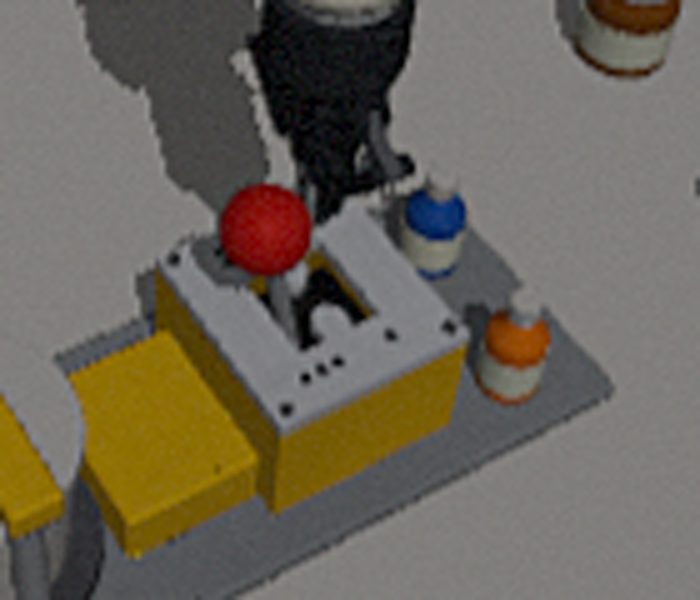

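Lever stands at the right leg (knob at 267,230 in the crop), lined up with the three-dot slot. Now a last nudge, back off, and go round behind the knob.

Emit:
step_arm(
  series=[-0.002, 0, 0, 0, 0.015, 0, 0, 0, 0.03, 0, 0, 0, 0.03, -0.034, 0, 0, 0.03, -0.068, 0, 0, 0, -0.068, 0, 0, -0.036, -0.068, 0, 0, -0.036, -0.068, 0, 0],
)

```text
time: 7.98
tool_pos: [0.5414, 0.0558, 0.1878]
tcp_rot: [1.947, 2.464, 0.0]
wrist_force: [1.1, -0.8, 0.0]
width: 0.001
grip_force: 0.0
```

```bash
python3 k.py s3.png|head -3
```

```text
[0.5414 0.0558 0.1878] TCP [-0.0655 -0.039 ] [ 1.1 -0.8  0. ] [([355.3, 61.3], 49), ([273.1, 205.2], 229), ([236.1, 380.7], 28)] []
scene knob [-0.4877  0.6869]
scene knob [ 0.0061 -0.0371]
```

Emit:
step_arm(
  series=[0, 0.015, 0, 0, 0, 0.025, 0, 0, 0, 0.035, 0, 0, 0, 0.045, 0, 0, 0, 0.055, 0, 0, 0, 0.063, 0, 0, 0, 0.063, 0, 0],
)

```text
time: 8.95
tool_pos: [0.6028, 0.0714, 0.187]
tcp_rot: [1.946, 2.467, 0.0]
wrist_force: [-0.4, 0.2, -0.5]
width: -0.001
grip_force: 0.0
```

```bash
python3 k.py s3.png|head -3
```

```text
[0.6028 0.0714 0.187 ] TCP [-0.0022 -0.0381] [-0.4  0.2 -0.5] [([355.3, 61.1], 52), ([279.6, 213.9], 241), ([462.9, 293.8], 85), ([236.1, 380.5], 30)] [([510.2, 157.7], 29)]
scene knob [-0.489  0.688]
scene knob [ 0.0403 -0.0382]
```

Emit:
step_arm(
  series=[0, 0.003, 0, 0, 0, 0.006, 0, 0, 0, 0.008, 0, 0, 0, 0.008, 0, 0],
)

```text
time: 9.55
tool_pos: [0.61, 0.0732, 0.1872]
tcp_rot: [-1.946, -2.466, 0.0]
wrist_force: [-1.0, 0.7, -1.0]
width: -0.002
grip_force: 0.3
```

Emit:
step_arm(
  series=[0, 0.002, 0, 0, 0, 0.004, 0, 0, 0, 0.004, 0, 0],
)

```text
time: 9.93
tool_pos: [0.6141, 0.0741, 0.1873]
tcp_rot: [1.946, 2.466, 0.0]
wrist_force: [-0.2, -0.1, 0.4]
width: 0.001
grip_force: 0.3
```

```bash
python3 k.py s4.png|head -3
```

```text
[0.6141 0.0741 0.1873] TCP [ 0.0095 -0.0381] [-0.2 -0.1  0.4] [([355.3, 61.0], 53), ([281.8, 217.0], 243), ([463.6, 294.0], 92), ([236.2, 380.4], 31)] [([510.0, 158.4], 46)]
scene knob [-0.4896  0.6886]
scene knob [ 0.052  -0.0389]
```

No stop felt yet; continuing in small steps.

Emit:
step_arm(
  series=[0, 0.001, 0, 0, 0, 0.002, 0, 0, 0, 0.003, 0, 0, 0, 0.003, 0, 0],
)

```text
time: 10.52
tool_pos: [0.6168, 0.0748, 0.1873]
tcp_rot: [-1.946, -2.466, 0.0]
wrist_force: [-1.0, -0.2, -0.4]
width: -0.002
grip_force: 0.5
```

```bash
python3 k.py s4.png|head -3
```

```text
[0.6168 0.0748 0.1873] TCP [ 0.0122 -0.0381] [-1.  -0.2 -0.4] [([355.3, 61.2], 51), ([282.2, 217.6], 251), ([463.8, 294.1], 104), ([236.2, 380.4], 30)] [([510.1, 158.4], 43)]
scene knob [-0.4883  0.6875]
scene knob [ 0.0542 -0.0391]
```

View pics/s4.png

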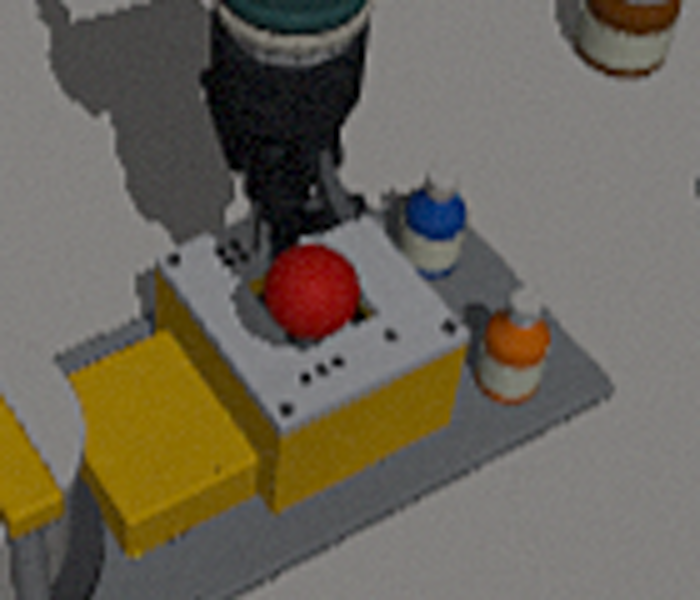

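Knob at (312,290) in the crop, near home. I keep creeping until the stop shows as a force.

Emit:
step_arm(
  series=[0, 0.001, 0, 0, 0, 0.002, 0, 0, 0, 0.002, 0, 0],
)

```text
time: 11.0
tool_pos: [0.6184, 0.0752, 0.1871]
tcp_rot: [-1.945, -2.466, 0.001]
wrist_force: [-2.4, -0.1, -0.5]
width: 0.003
grip_force: 0.9
```

Emit:
step_arm(
  series=[0, 0.001, 0, 0, 0, 0.002, 0, 0, 0, 0.002, 0, 0],
)

```text
time: 11.38
tool_pos: [0.6202, 0.0757, 0.1869]
tcp_rot: [-1.945, -2.466, 0.001]
wrist_force: [-3.5, -0.5, -2.1]
width: -0.002
grip_force: 1.4
```

```bash
python3 k.py s5.png|head -3
```

```text
[0.6202 0.0757 0.1869] TCP [ 0.0158 -0.0381] [-3.5 -0.5 -2.1] [([355.3, 61.4], 53), ([282.7, 218.1], 243), ([463.8, 294.0], 97), ([236.1, 380.4], 31)] [([510.0, 158.6], 45)]
scene knob [-0.487   0.6863]
scene knob [ 0.0563 -0.0388]
```

Emit:
step_arm(
  series=[0, 0.001, 0, 0, 0, 0.002, 0, 0, 0, 0.003, 0, 0, 0, 0.003, 0, 0],
)

```text
time: 11.98
tool_pos: [0.623, 0.0763, 0.1869]
tcp_rot: [-1.945, -2.466, 0.002]
wrist_force: [-4.4, -0.4, -1.8]
width: -0.0
grip_force: 2.2
```

```bash
python3 k.py s6.png|head -3
```

```text
[0.623  0.0763 0.1869] TCP [ 0.0186 -0.038 ] [-4.4 -0.4 -1.8] [([355.3, 60.9], 53), ([282.8, 218.5], 242), ([464.1, 293.8], 97), ([236.2, 380.3], 30)] [([510.1, 158.5], 43)]
scene knob [-0.4903  0.6892]
scene knob [ 0.0575 -0.0393]
```

Emit:
step_arm(
  series=[0, 0.001, 0, 0, 0, 0.002, 0, 0, 0, 0.003, 0, 0, 0, 0.004, 0, 0, 0, 0.004, 0, 0],
  gripper=0,
  newtons=100,
)

```text
time: 12.7
tool_pos: [0.6259, 0.077, 0.1864]
tcp_rot: [-1.944, -2.464, 0.005]
wrist_force: [-7.2, -1.5, -2.4]
width: -0.001
grip_force: 3.1
```

```bash
python3 k.py s6.png|head -3
```

```text
[0.6259 0.077  0.1864] TCP [ 0.0217 -0.038 ] [-7.2 -1.5 -2.4] [([355.3, 60.8], 53), ([283.2, 219.2], 238), ([463.7, 294.0], 107), ([236.1, 380.6], 28)] [([509.9, 158.6], 53)]
scene knob [-0.4909  0.6897]
scene knob [ 0.06   -0.0397]
```

View pics/s6.png

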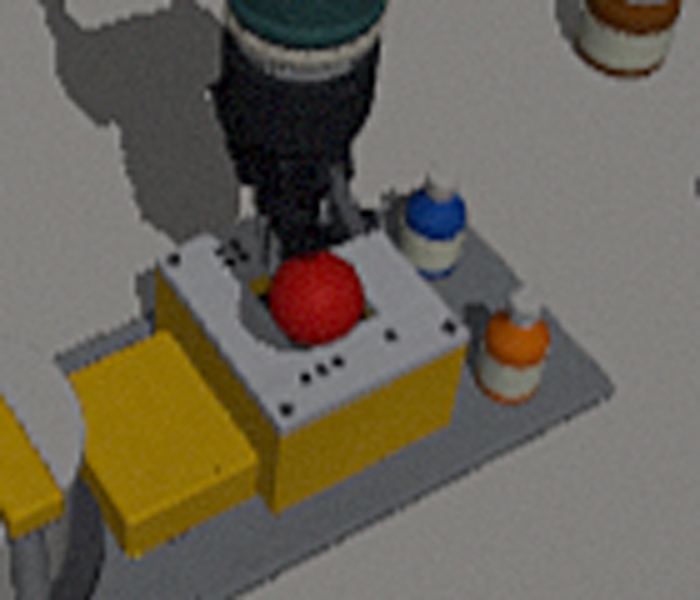

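7 N against a lever that needs 1.5 N: it's on the stop. Retreat and check.

Emit:
step_arm(
  series=[0, -0.02, 0, 0, 0, -0.05, 0, 0, 0, -0.09, 0, 0, 0, -0.09, -0.05, 0, 0, -0.09, -0.11, 0, 0, -0.09, -0.11, 0, 0, -0.09, -0.11, 0],
)

```text
time: 13.68
tool_pos: [0.5414, 0.0565, 0.2987]
tcp_rot: [1.944, 2.464, 0.005]
wrist_force: [-0.3, -0.2, -0.5]
width: -0.002
grip_force: 0.0
```

```bash
python3 k.py s7.png|head -3
python3 - <<'E'
from h import *
a=viewer.read_camera("scene");b=viewer.read_camera("top");s=monitor.read_state();w=viewer.read_camera("wrist");save(w,"w1.png")
print(s["time"],red(a),red(b),red(w))
for n in ("knob","third_home"):
    for p in (a,b,w): print(n,[(np.round(i["point"],1).tolist(),round(i["score"],2)) for i in viewer.spot_point(p,n)[:1]])
g=np.array([.596,.109,.11]);c,sn=np.cos(.235),np.sin(.235)
M=lambda q:np.round([c*(q-g)[0]+sn*(q-g)[1],-sn*(q-g)[0]+c*(q-g)[1]],4)
for f,px in ((ray,r) for r in ()): pass
for p,nm in((a,"scene"),(b,"top"),(w,"wrist")):
    for r in red(p):
        o,d=wray(p,s,r[0]) if nm=="wrist" else ray(p,r[0]);m=M(o+d*(.191-o[2])/d[2])
        if abs(m).max()<.15: print(nm,m)
print("expected",knobm(.25,.2))
E
```

```text
[0.5414 0.0565 0.2987] TCP [-0.0654 -0.0383] [-0.3 -0.2 -0.5] [([355.3, 61.3], 48), ([282.4, 217.7], 240), ([236.1, 380.8], 26)] []
scene knob [-0.4877  0.6869]
scene knob [ 0.0547 -0.0388]
13.875 [([355.3, 60.6], 45), ([282.4, 217.6], 240), ([236.1, 380.6], 29)] [([510.4, 157.6], 27)] [([388.1, 192.5], 2075), ([453.8, 323.5], 162)]
knob [([282.6, 219.9], 0.55)]
knob []
knob [([386.4, 188.8], 0.91)]
third_home []
third_home [([218.7, 163.9], 0.73)]
third_home [([389.0, 192.9], 0.78)]
scene [ 0.0502 -0.0352]
wrist [ 0.0509 -0.0376]
expected [ 0.0461255  -0.03661796  0.19064209]
```

View pics/w1.png

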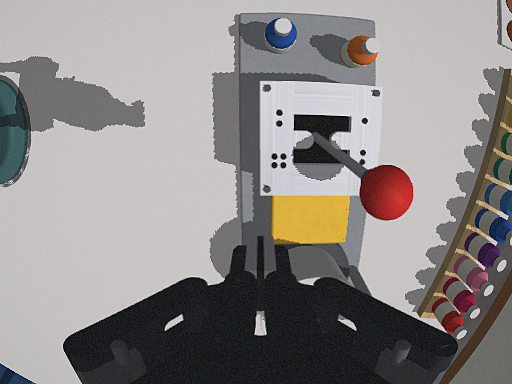

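The lever lies in the right-forward slot (knob at 388,192, matching third_home at 389,193), and the bottles at (282,33) and (362,50) still stand. Handing in.

```bash
python3 -c "
from workcell import job
print(job.finish_job())"
```

```text
the job is handed in; nothing more can be done
None
```

The lever is in third gear: I pushed it across to the right leg, then forward against the stop in the three-dot slot. The gripper has backed off and is touching nothing, the bottles by the gearbox are still standing, and the job is handed in, though no verdict came back.

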